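# True the roasting carousel wheel by counted quarter turns

## Robot

A 6-joint arm with a two-finger parallel gripper is mounted at the origin on the work surface. World frame = base frame: x ahead of the robot, y to its left, z up, the work surface at z = 0. Lengths are in m, angles in degrees, forces in N, time in s.
With the tool pointing down it reaches from about 0.375 to 0.9 m from the base axis. Payload 3.1 kg.
Tool frame: the origin (TCP) lies at the very end of the fingers, on their centre line; the grasp point (between the pads) lies 19 mm behind it; z points along the fingers, y is the direction in which the jaws open and shut (so a half turn about z gives the same grasp; the last joint's range is limited). The gripper opens to 87 mm and grips with 3 to 60 N. Pads are 19 mm wide; open, the fingers measure 117 mm over their backs; the gripper's body (75 mm by 190 mm) begins 51 mm behind the grasp point.
Start: joints at [-86.774, 30.224, 82.088, -0, 67.689, -10.227], TCP at [0.145, -0.608, 0.223] pointing down, gripper open.
Joint ranges: [-176.69, 176.69], [-43.24, 126.21], [12.49, 139.97], [-82, 262], [0, 151.66], [-163.58, 163.58]. Speed limits (degrees/s): [159.86, 159.86, 180, 180, 180, 180].

## Interface

Orientations are given as a 3x3 rotation matrix whose columns are the frame's x, y, z axes.
In Python, from rig import readout, capture, camera_model, bot, spot_in, regions_of gives the robot as it stands.
- The arm moves only by the tool send_rows, never from a script. Its argument "moves" is a list that holds one entry, the list of rows, each a list of 7 numbers: the turn, a rotation vector about the tool's x, y, z in degrees, then the shift along the tool's x, y, z in cm, then the opening, from -1 (shut) to 1 (fully open). A call has exactly 5 rows; each row shifts and turns the commanded pose from where the row before left it, along the tool's axes as they then stand; what a row does not reach is not made up. A row lasts 1/10 s, in which the tool goes at most 50 mm and 8.59 degrees, less where a joint would pass 70% of its speed; a pose out of reach is approached as far as the arm can. A call with a gripper value outside its range is refused whole. The fingers move at their own pace and stop on an object; the grip force is fixed at half the most. Time passes only in rows, so rows that do not move let the fingers close, or fill a call up. It gives the time, the measured TCP pose, the force and the opening at its end, in the units of the state.
- readout.read_state(): the state, without advancing time (a new reading comes with each control period).
- capture(name): name is "side" or "top" or "wrist"; returns the picture (384x512x3 uint8, blue, green, red); there is no depth.
- camera_model(name): a dict with "camera_matrix" (3x3 intrinsics, pixels), "pose" (4x4, takes a point from camera to world coordinates). Camera axes: x right, y up, looking along -z (the intrinsics and any distortion apply to the point x, -y, -z); pixel columns grow to the right and rows downward; lengths in m; the calibration is good to about 2 mm. A picture is of the moment at which its call begins: read the wrist's pose just before it. camera_model takes no time and is no camera call; for the wrist camera it gives the pose at the moment of the call.
- bot.hand_in(): hands the job in, once; it reports no verdict.
Trained networks look in the newest picture that a camera, given by its name, has taken for a name from the list of things; names that differ only in an ending like _2 or _b are one class to them, and where a whole thing is asked for, a point or a joint stands for the part that bears it (a point fixed in the world has none). Each returns a list of dicts, best first, with "p" (0 to 1); they miss things now and then, are a little off and sometimes report something else, mostly with a low value. They report only what shows in the picture. A call takes as long as a camera call.
- spot_in(camera, thing): "location" ([x, y, z] in m, in world coordinates, good to about 4 mm: the middle of the surface that is visible of it).
- regions_of(camera, thing): "mask" (384x512 bool, what is visible of it).
The state is a dict: "time_s": time; "joint_positions": joint angles; "qvel": joint speeds; "tau": joint torques, N m; "position": TCP position; "tcp_rot": TCP orientation; "force": force on the tool from outside, world axes, zero at the start; "moment": the same for the moment, N m; "opening": opening from 0.0 (shut) to 1.0 (fully open).
Only numpy, scipy, OpenCV 4.12 (cv2) and the standard library are available. Lean on these libraries where they do the work, as an engineer would, in place of code of your own. Each camera call takes 0.05 s, during which the arm holds its last target. There are 200 camera calls.

## Task

The roasting-oven carousel wheel has three slack spokes: true it by tightening their square nipples clockwise, in the order red, yellow, blue. Turn each one until you feel it bite, then count on from the bite: one quarter turn for red, two for yellow, one for blue. Do not over-tighten, do not lean hard on the tensioner blocks or rim, leave everything else on the table where it is, and let go at the end.

Things in the scene. Friction and masses are not known exactly. Their poses are not given: they have to be found in the camera images.
- wheel: steel spoked oven carousel wheel lying flat, bolted immovably to a fixed white board. Origin: on its axis, at its underside (20 mm above the table). Six spokes; rim circle 120 mm radius; hub 60 mm across, 37 mm high. Tensioners in its frame: red at +60 degrees from x, yellow on +x, blue at -60 degrees (clockwise order from above). The other three spoke ends are riveted, 27 mm high
- rim: the wheel's rim, a 16 mm aluminium bar, with the three dark tensioner blocks, 36 x 36 mm, 34 mm tall (tops 54 mm above the table); fixed, same origin as the wheel. Bears no more than 20 N of pressing
- nipple1 (a point): red nipple: upright steel square 16 x 16 x 32 mm on a red flange (28 mm across) over its block. Point: middle of the square (top +16 mm, flange top -16 mm); z up, x and y square to its flats, turning with it. Clockwise from above tightens. Slack 0.15 to 1.5 rad, unseen (0.03 N m), then the bite: about 0.4 N m from there on. Stays where left; turning back does not undo it
- tip1 (a point): outer end of the red spoke: an 8 mm red stub standing 16 mm out of its block, 17 mm above the wheel's underside; the point is the middle of its end face. Still during the slack; after the bite drawn outward from the hub, 2 mm per quarter turn of the nipple. Its position reading is about as coarse as that: count from the felt bite
- nipple2 (a point): yellow nipple: upright steel square 16 x 16 x 32 mm on a yellow flange (28 mm across) over its block. Point: middle of the square (top +16 mm, flange top -16 mm); z up, x and y square to its flats, turning with it. Clockwise from above tightens. Slack 0.15 to 1.5 rad, unseen (0.03 N m), then the bite: about 0.4 N m from there on. Stays where left; turning back does not undo it
- tip2 (a point): outer end of the yellow spoke: an 8 mm yellow stub standing 16 mm out of its block, 17 mm above the wheel's underside; the point is the middle of its end face. Still during the slack; after the bite drawn outward from the hub, 2 mm per quarter turn of the nipple. Its position reading is about as coarse as that: count from the felt bite
- nipple3 (a point): blue nipple: upright steel square 16 x 16 x 32 mm on a blue flange (28 mm across) over its block. Point: middle of the square (top +16 mm, flange top -16 mm); z up, x and y square to its flats, turning with it. Clockwise from above tightens. Slack 0.15 to 1.5 rad, unseen (0.03 N m), then the bite: about 0.4 N m from there on. Stays where left; turning back does not undo it
- tip3 (a point): outer end of the blue spoke: an 8 mm blue stub standing 16 mm out of its block, 17 mm above the wheel's underside; the point is the middle of its end face. Still during the slack; after the bite drawn outward from the hub, 2 mm per quarter turn of the nipple. Its position reading is about as coarse as that: count from the felt bite
- grease_mid (a point): small white jar with a black lid, 32 mm across, 42 mm tall, standing on the board inside the wheel between two spokes; the point is at its centre, half-way up
- plate_left: loose white crescent-shaped plate, about 120 by 150 mm, 12 mm thick, on the table left of the board; origin on its underside at the centre of its curve
- plate_right: loose white crescent-shaped plate like the left one, right of the board
- spanner_grip (a point): loose steel spanner, 160 mm long, flat on the table left of the board; the point is in its handle (it is not needed)
- bowl: loose steel bowl, 100 mm across, 45 mm tall; origin at its underside
- sauce: loose amber sauce bottle, 56 mm across, 150 mm tall; origin at its underside
- cup: loose white cup, 72 mm across, 80 mm tall; origin at its underside

How it is judged:
By the outcome, as a careful person would: the job done as asked, in the order asked, and still so for the second after the job is handed in, with the robot touching nothing.
It also fails if it takes over 72 s, if anything falls off the work surface, if the arm or the gripper's body presses on something with over 40 N, if the wrist force passes 120 N, or if a joint passes its speed limit or range.

## Working session

There is one attempt and no reset: what is moved stays moved. The work goes in short steps, Python scripts to look and compute and a tool call to move; the robot and the scene stay as the last step left them, time stands still between calls to the robot, and variables do not carry over. Pictures are saved under pics/ and viewed, about 8 in all and at most 12, crops included, and the job is handed in when it is done.

Besides the shell and the picture viewer there is one more tool, called after "Emit:" as name(argument=value, ...) on one line, values as JSON. send_rows: Moves the arm, as the interface text tells. Its arguments: {"type":"object","properties":{"moves":{"type":"array","items":{"type":"array","items":{"type":"array","items":{"type":"number"}}}}},"required":["moves"]}

```bash
ls; mkdir -p pics; python3 - <<'E'
from rig import readout, capture, camera_model, bot, spot_in, regions_of
import cv2, numpy as np
s=readout.read_state(); print({k:np.round(v,3).tolist() for k,v in s.items()})
for c in ("side","top"):
    cv2.imwrite(f"pics/{c}0.png",capture(c))
    for t in ["nipple1","nipple2","nipple3","tip1","tip2","tip3","grease_mid","wheel","sauce","cup","bowl"]:
        r=spot_in(c,t); print(c,t,[(np.round(d["location"],4).tolist(),round(d["p"],2)) for d in r[:2]])
print(readout.read_state()["time_s"])
a=np.hstack([cv2.imread("pics/side0.png"),cv2.imread("pics/top0.png")])
for c in ("side","top","wrist"): print(c,np.round(camera_model(c)["pose"],3).tolist(), np.round(camera_model(c)["camera_matrix"],1).tolist(), camera_model(c).keys())
E
```

```text
pics
{'time_s': 0.0, 'joint_positions': [-86.776, 30.278, 82.158, 0.0, 67.689, -10.226], 'qvel': [0.046, 0.001, -0.037, 0.162, 0.158, -0.007], 'tau': [0.001, -44.004, -17.659, 0.063, 0.058, -0.0], 'position': [0.145, -0.607, 0.222], 'tcp_rot': [[0.973, 0.233, -0.0], [0.233, -0.973, 0.002], [0.0, -0.002, -1.0]], 'force': [0.555, -0.74, 0.124], 'moment': [0.057, -0.009, 0.038], 'opening': 1.0}
side nipple1 [([0.6716, 0.1098, 0.0711], 0.54), ([0.6529, -0.0013, 0.0749], 0.51)]
side nipple2 [([0.6716, 0.1098, 0.0711], 0.54), ([0.6529, -0.0013, 0.0749], 0.51)]
side nipple3 [([0.6716, 0.1098, 0.0711], 0.54), ([0.6529, -0.0013, 0.0749], 0.51)]
side tip1 []
side tip2 []
side tip3 []
side grease_mid [([0.7181, -0.3588, 0.0164], 0.28)]
side wheel [([0.5775, 0.0677, 0.0351], 0.67)]
side sauce [([0.5179, -0.5124, 0.0953], 0.61)]
side cup [([0.5401, 0.4905, 0.0506], 0.69)]
side bowl [([0.4164, -0.3999, 0.0257], 0.75)]
top nipple1 [([0.5809, 0.1947, 0.0714], 0.39)]
top nipple2 [([0.5809, 0.1947, 0.0714], 0.39)]
top nipple3 [([0.5809, 0.1947, 0.0714], 0.39)]
top tip1 []
top tip2 []
top tip3 []
top g
[... 171 characters left out ...]
.97)]
top bowl [([0.4061, -0.4176, 0.0223], 0.94)]
1.2
side [[0.919, 0.295, -0.261, 0.125], [-0.393, 0.705, -0.59, -0.885], [0.01, 0.645, 0.764, 1.246], [0.0, 0.0, 0.0, 1.0]] [[480.1, 0.0, 255.2], [0.0, 480.1, 192.7], [0.0, 0.0, 1.0]] dict_keys(['camera_matrix', 'pose'])
top [[-0.007, 0.99, -0.144, 0.332], [-1.0, -0.005, 0.012, 0.01], [0.012, 0.144, 0.99, 1.629], [0.0, 0.0, 0.0, 1.0]] [[448.7, 0.0, 259.5], [0.0, 448.7, 187.2], [0.0, 0.0, 1.0]] dict_keys(['camera_matrix', 'pose'])
wrist [[0.232, 0.933, 0.276, 0.221], [-0.973, 0.223, 0.066, -0.59], [0.0, -0.284, 0.959, 0.384], [0.0, 0.0, 0.0, 1.0]] [[284.7, 0.0, 253.7], [0.0, 284.7, 191.9], [0.0, 0.0, 1.0]] dict_keys(['camera_matrix', 'pose'])
```

View pics/top0.png

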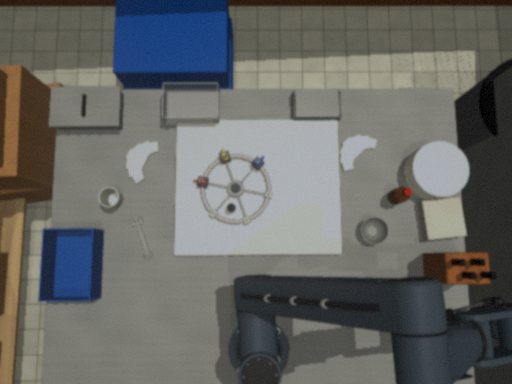

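View pics/side0.png

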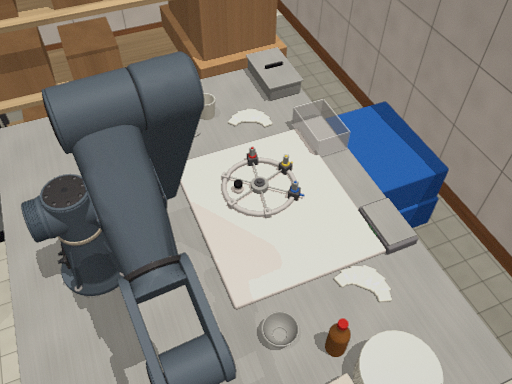

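Emit:
send_rows(moves=[[[0,0,0,3.1,-3.8,0,1],[0,0,0,3.1,-3.8,0,1],[0,0,0,3.1,-3.8,0,1],[0,0,0,3.1,-3.8,0,1],[0,0,0,3.1,-3.8,0,1]]])

```text
time_s: 1.7
position: [0.2525, -0.3853, 0.2227]
tcp_rot: [[0.973, 0.232, 0.0], [0.232, -0.973, -0.0], [0.0, 0.001, -1.0]]
force: [0.6, -0.8, 0.2]
opening: 0.999
```

Emit:
send_rows(moves=[[[0,0,0,3.1,-3.8,0,1],[0,0,0,3.1,-3.8,0,1],[0,0,0,3.1,-3.8,0,1],[0,0,0,3.1,-3.8,0,1],[0,0,0,3.1,-3.8,0,1]]])

```text
time_s: 2.2
position: [0.3592, -0.1646, 0.2229]
tcp_rot: [[0.973, 0.232, 0.001], [0.232, -0.973, -0.001], [0.001, 0.001, -1.0]]
force: [0.5, -0.7, 0.0]
opening: 0.999
```

Emit:
send_rows(moves=[[[0,0,0,3.1,-3.8,0,0],[0,0,0,3.1,-3.8,0,0],[0,0,0,3.1,-3.8,0,0],[0,0,0,3.1,-3.8,0,0],[0,0,0,0,0,0,0]]])

```text
time_s: 2.7
position: [0.4458, 0.0155, 0.223]
tcp_rot: [[0.971, 0.241, 0.003], [0.241, -0.971, 0.001], [0.003, -0.0, -1.0]]
force: [-1.1, -0.1, 0.5]
opening: 0.629
```

```bash
cat > h.py <<'E'
from rig import readout, capture, camera_model, bot, spot_in, regions_of
import cv2, numpy as np
def st(full=True):
    s=readout.read_state(); R=np.array(s["tcp_rot"])
    print("t",round(s["time_s"],2),"pos",np.round(s["position"],4),"phi",round(np.degrees(np.arctan2(R[1,0],R[0,0])),2),"tilt",np.round(R[2,:2],4),"j6",np.round(s["joint_positions"],1)[5],"F",np.round(s["force"],1),"M",np.round(s["moment"],3),"tau6",round(s["tau"][5],3),"open",round(s["opening"],4))
    return s
def ray(m,uv):
    K=m["camera_matrix"];P=np.array(m["pose"]);d=np.linalg.inv(K)@[uv[0],uv[1],1]
    return P[:3,3],P[:3,:3]@np.array([d[0],-d[1],-d[2]])
def at_z(m,uv,z):
    o,d=ray(m,uv); return o+d*(z-o[2])/d[2]
def proj(m,p):
    P=np.array(m["pose"]);c=P[:3,:3].T@(np.array(p)-P[:3,3]);q=np.array(m["camera_matrix"])@[c[0],-c[1],-c[2]];return q[:2]/q[2]
def tri(rs):
    A=0;b=0
    for o,d in rs:
        d=d/np.linalg.norm(d);M=np.eye(3)-np.outer(d,d);A=A+M;b=b+M@o
    return np.linalg.solve(A,b)
def delta(target):
    s=readout.read_state();R=np.array(s["tcp_rot"]);return np.round(R.T@(np.array(target)-s["position"])*100,2)
E
python3 - <<'E'
from h import *
import json
st(); m=camera_model("wrist"); im=capture("wrist"); cv2.imwrite("pics/w1.png",im)
np.savez("w1.npz",K=m["camera_matrix"],P=m["pose"],im=im)
for t in ["nipple1","tip1","wheel","grease_mid"]:
    print(t,[(np.round(d["location"],4).tolist(),round(d["p"],2),np.round(proj(m,d["location"]))) for d in spot_in("wrist",t)[:5]])
E
```

```text
t 2.7 pos [0.4458 0.0155 0.223 ] phi 13.93 tilt [ 0.0032 -0.0005] j6 63.5 F [-1.1 -0.1  0.5] M [-0.05   0.077  0.019] tau6 0.335 open 0.6289
nipple1 [([0.578, 0.1875, 0.0603], 0.8, array([119.,  13.]))]
tip1 []
wheel [([0.552, 0.0793, 0.0436], 0.66, array([221.,  70.]))]
grease_mid [([0.4914, 0.0888, 0.0602], 0.56, array([200., 123.]))]
```

View pics/w1.png

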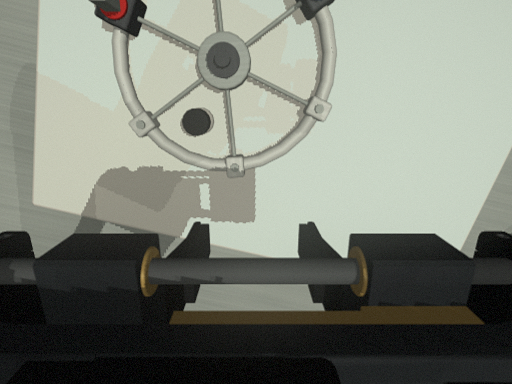

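Emit:
send_rows(moves=[[[0,0,0,3.0,-1,0,0],[0,0,0,3.0,-1,0,0],[0,0,0,3.0,-1,0,0],[0,0,0,2.0,-1,0,0],[0,0,0,0,0,0,0]]])

```text
time_s: 3.45
position: [0.5437, 0.074, 0.2226]
tcp_rot: [[0.973, 0.231, 0.002], [0.231, -0.973, 0.0], [0.002, 0.0, -1.0]]
force: [-0.5, -0.4, 0.8]
opening: 0.5
```

```bash
cat > look.py <<'E'
from h import *
import sys
n=sys.argv[1]
st(); m=camera_model("wrist"); im=capture("wrist")
cv2.imwrite(f"pics/{n}.png",im); np.savez(f"{n}.npz",camera_matrix=m["camera_matrix"],pose=m["pose"],im=im)
for t in sys.argv[2:]:
    print(t,[(np.round(d["location"],4).tolist(),round(d["p"],2),np.round(proj(m,d["location"]))) for d in spot_in("wrist",t)[:5]])
E
python3 look.py w2 nipple1 wheel
```

```text
t 3.45 pos [0.5437 0.074  0.2226] phi 13.36 tilt [0.0023 0.0004] j6 72.7 F [-0.5 -0.4  0.8] M [-0.023  0.009  0.029] tau6 0.102 open 0.5003
nipple1 [([0.648, 0.0063, 0.0829], 0.92, array([343., 100.])), ([0.675, 0.1149, 0.085], 0.91, array([244.,  43.])), ([0.5842, 0.1898, 0.073], 0.86, array([156., 119.]))]
wheel [([0.5877, 0.0878, 0.0397], 0.84, array([251., 136.]))]
```

Emit:
send_rows(moves=[[[0,0,0,0.5,-2,1,0],[0,0,0,0.5,-2,1,0],[0,0,0,0.5,-2,1,0],[0,0,0,0,0,0,0],[0,0,0,0,0,0,0]]])

```text
time_s: 4.1
position: [0.5412, 0.1358, 0.1926]
tcp_rot: [[0.973, 0.232, -0.001], [0.232, -0.973, -0.001], [-0.001, 0.0, -1.0]]
force: [0.3, -0.0, -1.1]
opening: 0.503
```

```bash
python3 look.py w3 nipple1 wheel; python3 -c "
import cv2,numpy as np
a=cv2.imread('pics/w2.png')[:230];b=cv2.imread('pics/w3.png')[:230]
cv2.imwrite('pics/w23.png',cv2.resize(np.vstack([a,b]),None,fx=1.3,fy=1.3,interpolation=cv2.INTER_CUBIC))"
```

```text
t 4.1 pos [0.5412 0.1358 0.1926] phi 13.44 tilt [-0.0012  0.0004] j6 79.2 F [ 0.3 -0.  -1.1] M [ 0.033  0.004 -0.007] tau6 0.005 open 0.5028
nipple1 [([0.5839, 0.1952, 0.0816], 0.8, array([203., 132.])), ([0.6716, 0.1216, 0.0846], 0.75, array([305.,  52.])), ([0.6492, 0.008, 0.0777], 0.68, array([413., 110.]))]
wheel [([0.5982, 0.0964, 0.0425], 0.78, array([301., 138.]))]
```

View pics/w23.png

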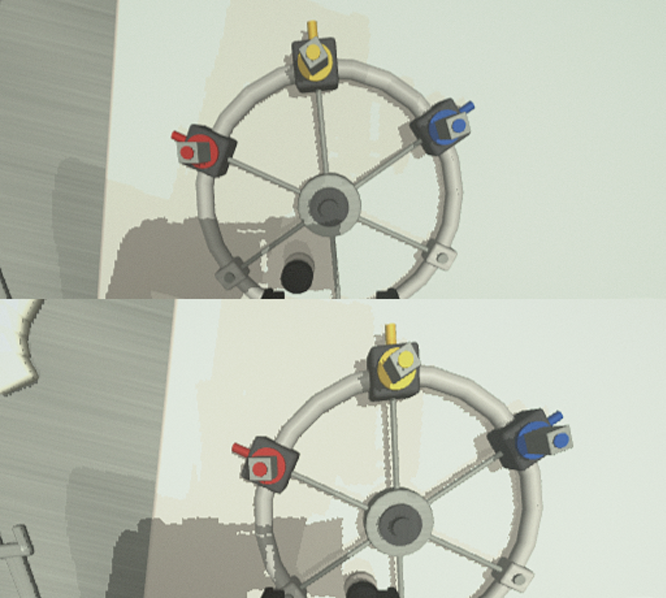

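```bash
python3 - <<'E'
from h import *
A=np.load("w2.npz");B=np.load("w3.npz")
px={"r":((143,118),(200,131)),"y":((241,39),(311.5,47)),"b":((353,96),(431.5,108.5))}
ch={"r":lambda h:((h[...,0]<12)|(h[...,0]>168)),"y":lambda h:(h[...,0]>18)&(h[...,0]<35),"b":lambda h:(h[...,0]>95)&(h[...,0]<130)}
rows=[]
for k,(a,b) in px.items():
    uv=[]
    for D,p in((A,a),(B,b)):
        h=cv2.cvtColor(D["im"],cv2.COLOR_BGR2HSV)
        m=(ch[k](h)&(h[...,1]>110)).astype(np.uint8); yy,xx=np.mgrid[:384,:512]
        m[(xx-p[0])**2+(yy-p[1])**2>5.5**2]=0
        uv.append((xx[m>0].mean(),yy[m>0].mean()))
    rs=[ray(A,uv[0]),ray(B,uv[1])]; X=tri(rs)
    print(k,np.round(uv,1).tolist(),np.round(X,4),[np.round(proj(D,X)-u,1) for D,u in((A,uv[0]),(B,uv[1]))])
    tiles=[]
    for D,u in((A,uv[0]),(B,uv[1])):
        # rectified, 8 px/mm, world x right, y up, at top plane
        z=X[2]; c=at_z(D,u,z)
        src=[];dst=[]
        for dx,dy in((-.016,-.016),(.016,-.016),(.016,.016),(-.016,.016)):
            src.append(proj(D,[c[0]+dx,c[1]+dy,z]));dst.append((128+dx*8000,128-dy*8000))
        H=cv2.getPerspectiveTransform(np.float32(src),np.float32(dst))
        tiles.append(cv2.warpPerspective(D["im"],H,(256,256),flags=cv2.INTER_CUBIC))
    rows.append(np.vstack(tiles))
cv2.imwrite("pics/rect.png",np.hstack(rows))
E
```

```text
r [[143.4, 117.1], [199.6, 130.8]] [0.5857 0.1967 0.0915] [array([ 0. , -0.1]), array([-0. ,  0.2])]
y [[240.6, 39.3], [311.6, 47.0]] [0.6759 0.1178 0.0903] [array([-0. ,  0.4]), array([ 0.1, -0.5])]
b [[352.7, 96.3], [431.4, 108.5]] [6.524e-01 3.000e-04 9.150e-02] [array([ 0. , -0.2]), array([-0.1,  0.2])]
```

View pics/rect.png

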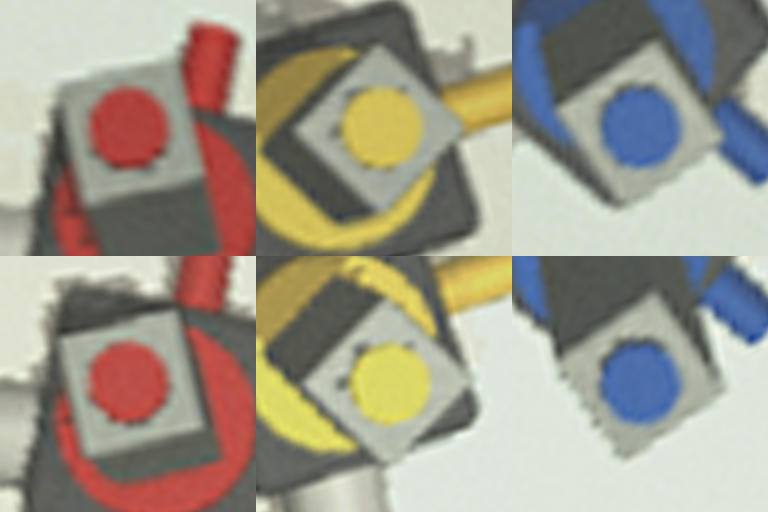

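Emit:
send_rows(moves=[[[0,0,-8.5,0,0,0,0],[0,0,-8.5,0,0,0,0],[0,0,-8.5,0,0,0,0],[0,0,-8.5,0,0,0,0],[0,0,-8.5,0,0,0,0]]])

```text
time_s: 4.75
position: [0.5424, 0.1359, 0.1931]
tcp_rot: [[0.556, 0.831, 0.001], [0.831, -0.556, -0.0], [0.0, 0.001, -1.0]]
force: [0.7, 0.7, -0.0]
opening: 0.504
```

Emit:
send_rows(moves=[[[0,0,-8.5,0,0,0,0],[0,0,-8.5,0,0,0,0],[0,0,-8.5,0,0,0,0],[0,0,-8.5,0,0,0,0],[0,0,-8.5,0,0,0,0]]])

```text
time_s: 5.25
position: [0.5424, 0.1359, 0.1931]
tcp_rot: [[-0.152, 0.988, 0.001], [0.988, 0.152, -0.0], [-0.0, 0.001, -1.0]]
force: [0.1, -0.2, -0.2]
opening: 0.497
```

Emit:
send_rows(moves=[[[0,0,-8.5,0,0,0,0],[0,0,-8.5,0,0,0,0],[0,0,-8.5,0,0,0,0],[0,0,-8.5,0,0,0,0],[0,0,-8.5,0,0,0,0]]])

```text
time_s: 5.75
position: [0.5424, 0.1359, 0.1931]
tcp_rot: [[-0.78, 0.626, 0.001], [0.626, 0.78, -0.0], [-0.001, 0.0, -1.0]]
force: [-0.5, 0.1, 0.2]
opening: 0.496
```

Emit:
send_rows(moves=[[[0,0,-8.5,0,0,0,0],[0,0,-8.5,0,0,0,0],[0,0,-8.5,0,0,0,0],[0,0,-8.5,0,0,0,0],[0,0,-8.5,0,0,0,0]]])

```text
time_s: 6.25
position: [0.5424, 0.1359, 0.1931]
tcp_rot: [[-0.998, -0.065, 0.001], [-0.065, 0.998, -0.0], [-0.001, -0.0, -1.0]]
force: [-0.2, -0.3, -0.7]
opening: 0.497
```

Emit:
send_rows(moves=[[[0,0,-8.5,0,0,0,0],[0,0,0,-1.8,1.6,2,0],[0,0,0,-1.8,1.6,2,0],[0,0,0,-1.8,1.6,2,0],[0,0,0,0,0,0,0]]])

```text
time_s: 6.75
position: [0.5854, 0.1957, 0.1304]
tcp_rot: [[-0.978, -0.208, -0.002], [-0.208, 0.978, 0.0], [0.002, 0.001, -1.0]]
force: [-0.2, -0.9, -1.0]
opening: 0.501
```

```bash
python3 look.py w4 nipple1; python3 -c "
from h import *
print(delta([.5857,.1967,.063]))"
```

```text
t 6.75 pos [0.5854 0.1957 0.1304] phi -168.01 tilt [0.002  0.0005] j6 -93.9 F [-0.2 -0.9 -1. ] M [ 0.093 -0.074  0.029] tau6 0.098 open 0.5009
nipple1 [([0.5749, 0.1961, 0.0772], 0.78, array([257., 197.])), ([0.6442, 0.0063, 0.0633], 0.65, array([ 26., 224.])), ([0.5946, 0.2239, 0.0408], 0.44, array([281., 211.]))]
[-0.16  0.22  6.94]
```

View pics/w4.png

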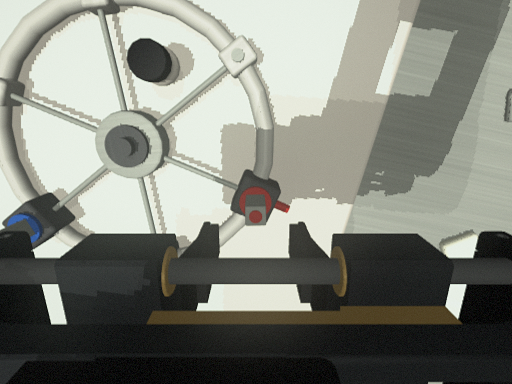

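Emit:
send_rows(moves=[[[0,0,0,-0.1,0.1,1.8,0],[0,0,0,-0.1,0.1,1.8,0],[0,0,0,0,0,1.7,0],[0,0,0,0,0,1.3,0],[0,0,0,0,0,0,0]]])

```text
time_s: 7.35
position: [0.5853, 0.1963, 0.0658]
tcp_rot: [[-0.979, -0.206, -0.003], [-0.206, 0.979, -0.001], [0.003, 0.0, -1.0]]
force: [0.2, 0.9, 0.4]
opening: 0.498
```

```bash
python3 -c "
from h import *
st()
print(delta([.5857,.1967,.064]))"
```

```text
t 7.35 pos [0.5853 0.1963 0.0658] phi -168.11 tilt [0.0028 0.    ] j6 -93.7 F [0.2 0.9 0.4] M [ 0.093 -0.119 -0.033] tau6 -0.003 open 0.4984
[-0.05  0.03  0.18]
```

Emit:
send_rows(moves=[[[0,0,0,0,0,0,-1],[0,0,0,0,0,0,-1],[0,0,0,0,0,0,-1],[0,0,0,0,0,0,-1],[0,0,0,0,0,0,-1]]])

```text
time_s: 7.85
position: [0.5869, 0.1973, 0.0672]
tcp_rot: [[-0.978, -0.207, 0.001], [-0.207, 0.978, -0.0], [-0.001, -0.0, -1.0]]
force: [0.2, -1.7, 2.0]
opening: 0.18
```

```bash
python3 -c "
from h import *
st()"
```

```text
t 7.85 pos [0.5869 0.1973 0.0672] phi -168.03 tilt [-0.001  -0.0004] j6 -93.7 F [ 0.2 -1.7  2. ] M [ 0.006 -0.125  0.044] tau6 -0.013 open 0.1798
```

Emit:
send_rows(moves=[[[0,0,0,0,0,0,-1],[0,0,0,0,0,0,-1],[0,0,0,0,0,0,-1],[0,0,0,0,0,0,-1],[0,0,0,0,0,0,-1]]])

```text
time_s: 8.35
position: [0.5869, 0.1974, 0.0671]
tcp_rot: [[-0.978, -0.207, 0.001], [-0.207, 0.978, -0.0], [-0.001, -0.0, -1.0]]
force: [0.5, -1.1, 5.6]
opening: 0.181
```

```bash
python3 -c "
from h import *
st()"
```

```text
t 8.35 pos [0.5869 0.1974 0.0671] phi -168.04 tilt [-0.0009 -0.0002] j6 -93.7 F [ 0.5 -1.1  5.6] M [-0.079 -0.057 -0.026] tau6 -0.002 open 0.1811
```

Emit:
send_rows(moves=[[[0,0,1.2,0,0,0,-1],[0,0,1.2,0,0,0,-1],[0,0,1.2,0,0,0,-1],[0,0,1.2,0,0,0,-1],[0,0,1.2,0,0,0,-1]]])

```text
time_s: 8.85
position: [0.5869, 0.1973, 0.0671]
tcp_rot: [[-0.995, -0.103, 0.001], [-0.103, 0.995, -0.0], [-0.001, -0.0, -1.0]]
force: [-0.6, -1.2, 5.9]
opening: 0.181
```

```bash
echo 'from h import *
st()'>r.py; python3 r.py
```

```text
t 8.85 pos [0.5869 0.1973 0.0671] phi -174.08 tilt [-0.0009 -0.0003] j6 -87.6 F [-0.6 -1.2  5.9] M [-0.159 -0.055  0.075] tau6 -0.105 open 0.1808
```

Emit:
send_rows(moves=[[[0,0,1.2,0,0,0,-1],[0,0,1.2,0,0,0,-1],[0,0,1.2,0,0,0,-1],[0,0,1.2,0,0,0,-1],[0,0,1.2,0,0,0,-1]]])

```text
time_s: 9.35
position: [0.5869, 0.1972, 0.0671]
tcp_rot: [[-1.0, 0.001, 0.001], [0.001, 1.0, -0.0], [-0.001, -0.0, -1.0]]
force: [-0.4, -1.6, 5.7]
opening: 0.182
```

```bash
python3 r.py
```

```text
t 9.35 pos [0.5869 0.1972 0.0671] phi 179.92 tilt [-0.0009 -0.0004] j6 -81.6 F [-0.4 -1.6  5.7] M [-0.173 -0.044  0.02 ] tau6 -0.105 open 0.1823
```

Emit:
send_rows(moves=[[[0,0,1.2,0,0,0,-1],[0,0,1.2,0,0,0,-1],[0,0,1.2,0,0,0,-1],[0,0,1.2,0,0,0,-1],[0,0,1.2,0,0,0,-1]]])

```text
time_s: 9.85
position: [0.5869, 0.1971, 0.0671]
tcp_rot: [[-0.994, 0.106, 0.001], [0.106, 0.994, -0.001], [-0.001, -0.0, -1.0]]
force: [-0.6, -1.5, 5.6]
opening: 0.179
```

```bash
python3 r.py
```

```text
t 9.85 pos [0.5869 0.1971 0.0671] phi 173.93 tilt [-0.0009 -0.0004] j6 -75.6 F [-0.6 -1.5  5.6] M [-0.233 -0.056  0.047] tau6 -0.105 open 0.1792
```

Emit:
send_rows(moves=[[[0,0,1.2,0,0,0,-1],[0,0,1.2,0,0,0,-1],[0,0,1.2,0,0,0,-1],[0,0,1.2,0,0,0,-1],[0,0,1.2,0,0,0,-1]]])

```text
time_s: 10.35
position: [0.5869, 0.197, 0.0671]
tcp_rot: [[-0.978, 0.209, 0.001], [0.209, 0.978, -0.001], [-0.001, -0.0, -1.0]]
force: [-0.6, -2.1, 5.0]
opening: 0.183
```

```bash
python3 r.py
```

```text
t 10.35 pos [0.5869 0.197  0.0671] phi 167.93 tilt [-0.001  -0.0005] j6 -69.6 F [-0.6 -2.1  5. ] M [-0.322 -0.022  0.06 ] tau6 -0.105 open 0.1833
```

Emit:
send_rows(moves=[[[0,0,1.2,0,0,0,-1],[0,0,1.2,0,0,0,-1],[0,0,1.2,0,0,0,-1],[0,0,1.2,0,0,0,-1],[0,0,1.2,0,0,0,-1]]])

```text
time_s: 10.85
position: [0.5867, 0.197, 0.0671]
tcp_rot: [[-0.951, 0.309, 0.001], [0.309, 0.951, -0.001], [-0.001, -0.001, -1.0]]
force: [0.4, -2.7, 4.3]
opening: 0.185
```

```bash
python3 r.py
```

```text
t 10.85 pos [0.5867 0.197  0.0671] phi 161.99 tilt [-0.0009 -0.0007] j6 -63.7 F [ 0.4 -2.7  4.3] M [-0.277 -0.076  0.261] tau6 0.15 open 0.185
```

Emit:
send_rows(moves=[[[0,0,0.6,0,0,0,-1],[0,0,0.6,0,0,0,-1],[0,0,0.6,0,0,0,-1],[0,0,0.6,0,0,0,-1],[0,0,0.6,0,0,0,-1]]])

```text
time_s: 11.35
position: [0.5867, 0.197, 0.0671]
tcp_rot: [[-0.934, 0.357, 0.001], [0.357, 0.934, -0.001], [-0.001, -0.001, -1.0]]
force: [-0.6, -2.0, 4.6]
opening: 0.18
```

```bash
python3 r.py
```

```text
t 11.35 pos [0.5867 0.197  0.0671] phi 159.06 tilt [-0.0009 -0.0009] j6 -60.7 F [-0.6 -2.   4.6] M [-0.196 -0.026  0.437] tau6 0.316 open 0.1804
```

Emit:
send_rows(moves=[[[0,0,0.6,0,0,0,-1],[0,0,0.6,0,0,0,-1],[0,0,0.6,0,0,0,-1],[0,0,0.6,0,0,0,-1],[0,0,0.6,0,0,0,-1]]])

```text
time_s: 11.85
position: [0.5867, 0.197, 0.0671]
tcp_rot: [[-0.914, 0.406, 0.001], [0.406, 0.914, -0.001], [-0.001, -0.001, -1.0]]
force: [-1.1, -1.5, 6.2]
opening: 0.182
```

```bash
python3 r.py
```

```text
t 11.85 pos [0.5867 0.197  0.0671] phi 156.06 tilt [-0.001  -0.0009] j6 -57.7 F [-1.1 -1.5  6.2] M [-0.306 -0.053  0.377] tau6 0.317 open 0.182
```

Emit:
send_rows(moves=[[[0,0,1.2,0,0,0,-1],[0,0,1.2,0,0,0,-1],[0,0,1.2,0,0,0,-1],[0,0,1.2,0,0,0,-1],[0,0,1.2,0,0,0,-1]]])

```text
time_s: 12.35
position: [0.5866, 0.1969, 0.0671]
tcp_rot: [[-0.866, 0.499, 0.0], [0.499, 0.866, -0.001], [-0.001, -0.001, -1.0]]
force: [-0.9, -2.4, 6.0]
opening: 0.182
```

```bash
python3 r.py
```

```text
t 12.35 pos [0.5866 0.1969 0.0671] phi 150.05 tilt [-0.0011 -0.0009] j6 -51.7 F [-0.9 -2.4  6. ] M [-0.323 -0.011  0.356] tau6 0.253 open 0.1822
```

Emit:
send_rows(moves=[[[0,0,4,0,0,0,-1],[0,0,4,0,0,0,-1],[0,0,4,0,0,0,-1],[0,0,4,0,0,0,-1],[0,0,4,0,0,0,-1]]])

```text
time_s: 12.85
position: [0.5865, 0.1968, 0.0671]
tcp_rot: [[-0.642, 0.767, 0.0], [0.767, 0.642, -0.002], [-0.001, -0.001, -1.0]]
force: [-1.7, -2.6, 6.1]
opening: 0.182
```

```bash
python3 r.py
```

```text
t 12.85 pos [0.5865 0.1968 0.0671] phi 129.94 tilt [-0.0014 -0.0009] j6 -31.6 F [-1.7 -2.6  6.1] M [-0.437  0.06   0.399] tau6 -0.047 open 0.1817
```

Emit:
send_rows(moves=[[[0,0,4,0,0,0,-1],[0,0,4,0,0,0,-1],[0,0,4,0,0,0,-1],[0,0,4,0,0,0,-1],[0,0,4,0,0,0,-1]]])

```text
time_s: 13.35
position: [0.5863, 0.1966, 0.0671]
tcp_rot: [[-0.341, 0.94, -0.0], [0.94, 0.341, -0.002], [-0.002, -0.001, -1.0]]
force: [-0.8, -2.0, 6.0]
opening: 0.182
```

```bash
python3 r.py
```

```text
t 13.35 pos [0.5863 0.1966 0.0671] phi 109.94 tilt [-0.0017 -0.0009] j6 -11.6 F [-0.8 -2.   6. ] M [-0.521  0.125  0.432] tau6 -0.04 open 0.182
```

Emit:
send_rows(moves=[[[0,0,4,0,0,0,-1],[0,0,4,0,0,0,-1],[0,0,4,0,0,0,-1],[0,0,4,0,0,0,-1],[0,0,4,0,0,0,-1]]])

```text
time_s: 13.85
position: [0.5861, 0.1966, 0.0671]
tcp_rot: [[0.001, 1.0, -0.001], [1.0, -0.001, -0.002], [-0.002, -0.001, -1.0]]
force: [-2.0, -2.9, 7.0]
opening: 0.183
```

```bash
python3 r.py
```

```text
t 13.85 pos [0.5861 0.1966 0.0671] phi 89.95 tilt [-0.002  -0.0007] j6 8.4 F [-2.  -2.9  7. ] M [-0.601  0.134  0.497] tau6 -0.033 open 0.1828
```

Emit:
send_rows(moves=[[[0,0,4,0,0,0,-1],[0,0,4,0,0,0,-1],[0,0,4,0,0,0,-1],[0,0,4,0,0,0,-1],[0,0,3.5,0,0,0,-1]]])

```text
time_s: 14.35
position: [0.5859, 0.1966, 0.0671]
tcp_rot: [[0.335, 0.942, -0.001], [0.942, -0.335, -0.002], [-0.002, -0.0, -1.0]]
force: [-2.0, -3.0, 6.1]
opening: 0.182
```

```bash
python3 r.py
```

```text
t 14.35 pos [0.5859 0.1966 0.0671] phi 70.45 tilt [-0.0022 -0.0004] j6 27.9 F [-2.  -3.   6.1] M [-0.578  0.263  0.41 ] tau6 0.054 open 0.1818
```

Emit:
send_rows(moves=[[[0,0,0,0,0,0,0],[0,0,0,0,0,0,0],[0,0,0,0,0,0,0],[0,0,0,0,0,-2,0],[0,0,0,0,0,-3,0]]])

```text
time_s: 14.85
position: [0.5847, 0.1972, 0.1146]
tcp_rot: [[0.335, 0.942, -0.006], [0.942, -0.335, -0.001], [-0.002, -0.005, -1.0]]
force: [0.2, 0.4, -0.2]
opening: 0.481
```

Emit:
send_rows(moves=[[[0,0,-8.5,0,0,-2,0],[0,0,-8.5,0,0,-1,0],[0,0,-8.5,0,0,0,0],[0,0,-8.5,0,0,0,0],[0,0,-8.5,0,0,0,0]]])

```text
time_s: 15.35
position: [0.5863, 0.1976, 0.1463]
tcp_rot: [[-0.396, 0.918, -0.0], [0.918, 0.396, 0.0], [0.0, -0.0, -1.0]]
force: [0.2, 0.2, -0.4]
opening: 0.501
```

Emit:
send_rows(moves=[[[0,0,-8.5,0,0,0,0],[0,0,-8.5,0,0,0,0],[0,0,-8.5,0,0,0,0],[0,0,-8.5,0,0,0,0],[0,0,-8.5,0,0,0,0]]])

```text
time_s: 15.85
position: [0.5862, 0.1976, 0.146]
tcp_rot: [[-0.912, 0.41, -0.001], [0.41, 0.912, 0.0], [0.001, -0.0, -1.0]]
force: [0.2, 0.3, -1.0]
opening: 0.505
```

Emit:
send_rows(moves=[[[0,0,-8.5,0,0,0,0],[0,0,-8.5,0,0,0,0],[0,0,-8.5,0,0,0,0],[0,0,-8.5,0,0,0,0],[0,0,-8.5,0,0,0,0]]])

```text
time_s: 16.35
position: [0.5863, 0.1976, 0.146]
tcp_rot: [[-0.949, -0.314, -0.001], [-0.314, 0.949, 0.0], [0.001, 0.0, -1.0]]
force: [-1.3, -0.2, -0.3]
opening: 0.5
```

Emit:
send_rows(moves=[[[0,0,-8.5,0,0,0,0],[0,0,-8.5,0,0,0,0],[0,0,-8.5,0,0,0,0],[0,0,-1.6,0,0,0,0],[0,0,0,0,0,0,0]]])

```text
time_s: 16.85
position: [0.5863, 0.1975, 0.1462]
tcp_rot: [[-0.708, -0.706, -0.001], [-0.706, 0.708, 0.0], [0.0, 0.0, -1.0]]
force: [-0.9, -0.3, 0.5]
opening: 0.501
```

```bash
python3 look.py w5 nipple1; python3 -c "
from h import *
print(delta([.6759,.1178,.066]))
D=np.load('w5.npz')
ts=[]
for X in ([.586,.197,.0911],[.6759,.1178,.0911]):
    src=[];dst=[]
    for dx,dy in((-.02,-.02),(.02,-.02),(.02,.02),(-.02,.02)):
        src.append(proj(D,[X[0]+dx,X[1]+dy,X[2]]));dst.append((160+dx*8000,160-dy*8000))
    print(src[0])
    H=cv2.getPerspectiveTransform(np.float32(src),np.float32(dst))
    ts.append(cv2.warpPerspective(D['im'],H,(320,320),flags=cv2.INTER_CUBIC))
cv2.imwrite('pics/w5r.png',np.hstack(ts))"
```

```text
t 16.85 pos [0.5863 0.1975 0.1462] phi -135.07 tilt [0.0003 0.0005] j6 -126.7 F [-0.9 -0.3  0.5] M [ 0.134 -0.073  0.064] tau6 -0.128 open 0.5008
nipple1 [([0.6711, 0.1199, 0.0742], 0.87, array([122., 208.])), ([0.6457, 0.0106, 0.0729], 0.73, array([30., 92.])), ([0.579, 0.1923, 0.0788], 0.63, array([255., 194.]))]
[ -0.71 -11.96   8.03]
[253.34573542 173.48179467]
[101.43876292 183.12065109]
```

View pics/w5r.png

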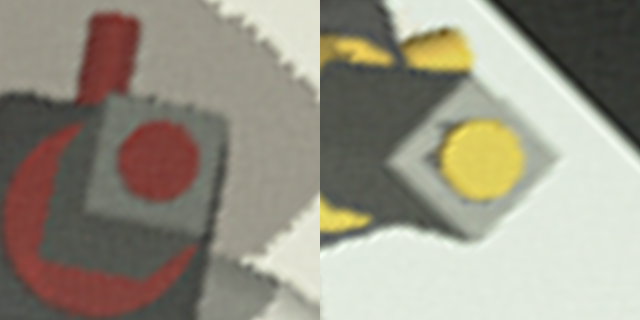

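Emit:
send_rows(moves=[[[0,0,0,-0.2,-3,0,0],[0,0,0,-0.2,-3,0,0],[0,0,0,-0.2,-3,0,0],[0,0,0,-0.1,-3,2,0],[0,0,0,0,0,1,0]]])

```text
time_s: 17.45
position: [0.6794, 0.1143, 0.1156]
tcp_rot: [[-0.71, -0.704, 0.003], [-0.704, 0.71, -0.001], [-0.001, -0.003, -1.0]]
force: [-0.2, -0.1, -0.4]
opening: 0.5
```

```bash
python3 r.py;python3 -c "
from h import *
print(delta([.6759,.1178,.066]))"
```

```text
t 17.45 pos [0.6794 0.1143 0.1156] phi -135.23 tilt [-0.0014 -0.0029] j6 -134.4 F [-0.2 -0.1 -0.4] M [ 0.181 -0.049 -0.003] tau6 -0.11 open 0.5
[0.01 0.51 4.96]
```

Emit:
send_rows(moves=[[[0,0,0,0,0,0,0],[0,0,0,0,0,1.5,0],[0,0,0,0,0,1.8,0],[0,0,0,0,0,1.6,0],[0,0,0,0,0,0,0]]])

```text
time_s: 17.95
position: [0.6736, 0.1184, 0.0647]
tcp_rot: [[-0.706, -0.708, -0.006], [-0.708, 0.706, 0.0], [0.004, 0.004, -1.0]]
force: [-1.1, 0.7, -0.0]
opening: 0.5
```

```bash
python3 r.py;python3 -c "
from h import *
print(delta([.6759,.1178,.066]))"
```

```text
t 17.95 pos [0.6736 0.1184 0.0647] phi -134.9 tilt [0.0042 0.0043] j6 -134.5 F [-1.1  0.7 -0. ] M [ 0.107 -0.126  0.034] tau6 -0.002 open 0.5003
[-0.12 -0.21 -0.13]
```

Emit:
send_rows(moves=[[[0,0,0,0,0,0,-1],[0,0,0,0,0,0,-1],[0,0,0,0,0,0,-1],[0,0,0,0,0,0,-1],[0,0,0,0,0,0,-1]]])

```text
time_s: 18.45
position: [0.6764, 0.118, 0.0684]
tcp_rot: [[-0.707, -0.707, 0.0], [-0.707, 0.707, 0.001], [-0.001, 0.0, -1.0]]
force: [-1.9, 1.5, 2.5]
opening: 0.184
```

Emit:
send_rows(moves=[[[0,0,0,0,0,0,-1],[0,0,0,0,0,0,-1],[0,0,0,0,0,0,-1],[0,0,0,0,0,0,-1],[0,0,0,0,0,0,-1]]])

```text
time_s: 18.95
position: [0.6764, 0.118, 0.0683]
tcp_rot: [[-0.707, -0.708, 0.0], [-0.708, 0.707, 0.001], [-0.001, 0.0, -1.0]]
force: [-2.1, 1.6, 4.4]
opening: 0.18
```

```bash
python3 r.py
```

```text
t 18.95 pos [0.6764 0.118  0.0683] phi -134.95 tilt [-0.0007  0.0003] j6 -134.5 F [-2.1  1.6  4.4] M [0.54  0.247 0.016] tau6 -0.014 open 0.1801
```

Emit:
send_rows(moves=[[[0,0,1,0,0,0,-1],[0,0,1,0,0,0,-1],[0,0,1,0,0,0,-1],[0,0,1,0,0,0,-1],[0,0,1,0,0,0,-1]]])

```text
time_s: 19.45
position: [0.6764, 0.1181, 0.0683]
tcp_rot: [[-0.766, -0.643, 0.0], [-0.643, 0.766, 0.001], [-0.001, 0.0, -1.0]]
force: [-1.0, 2.1, 5.8]
opening: 0.187
```

```bash
python3 r.py
```

```text
t 19.45 pos [0.6764 0.1181 0.0683] phi -139.98 tilt [-0.0007  0.0003] j6 -129.5 F [-1.   2.1  5.8] M [ 0.501  0.223 -0.022] tau6 -0.084 open 0.1872
```

Emit:
send_rows(moves=[[[0,0,1,0,0,0,-1],[0,0,1,0,0,0,-1],[0,0,1,0,0,0,-1],[0,0,1,0,0,0,-1],[0,0,1,0,0,0,-1]]])

```text
time_s: 19.95
position: [0.6764, 0.118, 0.0683]
tcp_rot: [[-0.819, -0.574, 0.0], [-0.574, 0.819, 0.001], [-0.001, 0.0, -1.0]]
force: [-2.3, 2.6, 4.9]
opening: 0.18
```

```bash
python3 r.py
```

```text
t 19.95 pos [0.6764 0.118  0.0683] phi -144.98 tilt [-0.0006  0.0003] j6 -124.5 F [-2.3  2.6  4.9] M [0.515 0.216 0.004] tau6 -0.084 open 0.1804
```

Emit:
send_rows(moves=[[[0,0,1,0,0,0,-1],[0,0,1,0,0,0,-1],[0,0,1,0,0,0,-1],[0,0,1,0,0,0,-1],[0,0,1,0,0,0,-1]]])

```text
time_s: 20.45
position: [0.6764, 0.118, 0.0683]
tcp_rot: [[-0.866, -0.5, 0.0], [-0.5, 0.866, 0.001], [-0.001, 0.0, -1.0]]
force: [-2.3, 2.1, 4.7]
opening: 0.177
```

```bash
python3 r.py
```

```text
t 20.45 pos [0.6764 0.118  0.0683] phi -149.98 tilt [-0.0007  0.0003] j6 -119.5 F [-2.3  2.1  4.7] M [0.521 0.227 0.05 ] tau6 -0.084 open 0.1768
```

Emit:
send_rows(moves=[[[0,0,1,0,0,0,-1],[0,0,1,0,0,0,-1],[0,0,1,0,0,0,-1],[0,0,1,0,0,0,-1],[0,0,1,0,0,0,-1]]])

```text
time_s: 20.95
position: [0.6765, 0.118, 0.0684]
tcp_rot: [[-0.906, -0.423, 0.0], [-0.423, 0.906, 0.001], [-0.001, 0.0, -1.0]]
force: [-1.6, 2.4, 5.1]
opening: 0.18
```

```bash
python3 r.py
```

```text
t 20.95 pos [0.6765 0.118  0.0684] phi -154.98 tilt [-0.0007  0.0003] j6 -114.5 F [-1.6  2.4  5.1] M [0.504 0.231 0.026] tau6 -0.084 open 0.18
```

Emit:
send_rows(moves=[[[0,0,1,0,0,0,-1],[0,0,1,0,0,0,-1],[0,0,1,0,0,0,-1],[0,0,1,0,0,0,-1],[0,0,1,0,0,0,-1]]])

```text
time_s: 21.45
position: [0.6764, 0.118, 0.0683]
tcp_rot: [[-0.94, -0.342, 0.0], [-0.342, 0.94, 0.001], [-0.001, 0.0, -1.0]]
force: [-2.4, 1.2, 5.6]
opening: 0.181
```

```bash
python3 r.py
```

```text
t 21.45 pos [0.6764 0.118  0.0683] phi -159.98 tilt [-0.0006  0.0004] j6 -109.5 F [-2.4  1.2  5.6] M [ 0.511  0.219 -0.003] tau6 -0.084 open 0.1808
```

Emit:
send_rows(moves=[[[0,0,1,0,0,0,-1],[0,0,1,0,0,0,-1],[0,0,1,0,0,0,-1],[0,0,1,0,0,0,-1],[0,0,1,0,0,0,-1]]])

```text
time_s: 21.95
position: [0.6764, 0.118, 0.0683]
tcp_rot: [[-0.966, -0.259, 0.0], [-0.259, 0.966, 0.001], [-0.001, 0.0, -1.0]]
force: [-2.8, 2.0, 5.6]
opening: 0.181
```

```bash
python3 r.py
```

```text
t 21.95 pos [0.6764 0.118  0.0683] phi -164.96 tilt [-0.0006  0.0004] j6 -104.5 F [-2.8  2.   5.6] M [0.495 0.196 0.11 ] tau6 0.012 open 0.181
```

Emit:
send_rows(moves=[[[0,0,0.4,0,0,0,-1],[0,0,0.4,0,0,0,-1],[0,0,0.4,0,0,0,-1],[0,0,0.4,0,0,0,-1],[0,0,0.4,0,0,0,-1]]])

```text
time_s: 22.45
position: [0.6765, 0.1181, 0.0683]
tcp_rot: [[-0.974, -0.227, 0.001], [-0.227, 0.974, 0.0], [-0.001, 0.0, -1.0]]
force: [-2.2, 2.3, 4.6]
opening: 0.186
```

```bash
python3 r.py
```

```text
t 22.45 pos [0.6765 0.1181 0.0683] phi -166.91 tilt [-0.0006  0.0003] j6 -102.5 F [-2.2  2.3  4.6] M [0.511 0.23  0.196] tau6 0.179 open 0.186
```

Emit:
send_rows(moves=[[[0,0,0.4,0,0,0,-1],[0,0,0.4,0,0,0,-1],[0,0,0.4,0,0,0,-1],[0,0,0.4,0,0,0,-1],[0,0,0.4,0,0,0,-1]]])

```text
time_s: 22.95
position: [0.6764, 0.1182, 0.0683]
tcp_rot: [[-0.981, -0.193, 0.001], [-0.193, 0.981, 0.0], [-0.001, 0.0, -1.0]]
force: [-2.5, 3.6, 5.6]
opening: 0.181
```

```bash
python3 r.py
```

```text
t 22.95 pos [0.6764 0.1182 0.0683] phi -168.87 tilt [-0.0006  0.0002] j6 -100.5 F [-2.5  3.6  5.6] M [0.552 0.192 0.375] tau6 0.296 open 0.1806
```

Emit:
send_rows(moves=[[[0,0,0.4,0,0,0,-1],[0,0,0.4,0,0,0,-1],[0,0,0.4,0,0,0,-1],[0,0,0.4,0,0,0,-1],[0,0,0.4,0,0,0,-1]]])

```text
time_s: 23.45
position: [0.6765, 0.1182, 0.0683]
tcp_rot: [[-0.987, -0.159, 0.001], [-0.159, 0.987, 0.0], [-0.001, 0.0, -1.0]]
force: [-1.3, 2.1, 5.0]
opening: 0.18
```

```bash
python3 r.py
```

```text
t 23.45 pos [0.6765 0.1182 0.0683] phi -170.86 tilt [-0.0006  0.0002] j6 -98.6 F [-1.3  2.1  5. ] M [0.549 0.182 0.401] tau6 0.336 open 0.1795
```

Emit:
send_rows(moves=[[[0,0,0.4,0,0,0,-1],[0,0,0.4,0,0,0,-1],[0,0,0.4,0,0,0,-1],[0,0,0.4,0,0,0,-1],[0,0,0.4,0,0,0,-1]]])

```text
time_s: 23.95
position: [0.6765, 0.1182, 0.0684]
tcp_rot: [[-0.992, -0.124, 0.001], [-0.124, 0.992, 0.0], [-0.001, 0.0, -1.0]]
force: [-2.1, 3.4, 5.0]
opening: 0.182
```

```bash
python3 r.py
```

```text
t 23.95 pos [0.6765 0.1182 0.0684] phi -172.85 tilt [-0.0007  0.0001] j6 -96.6 F [-2.1  3.4  5. ] M [0.446 0.153 0.43 ] tau6 0.337 open 0.1822
```

Emit:
send_rows(moves=[[[0,0,5,0,0,0,-1],[0,0,5,0,0,0,-1],[0,0,5,0,0,0,-1],[0,0,5,0,0,0,-1],[0,0,5,0,0,0,-1]]])

```text
time_s: 24.45
position: [0.6766, 0.1181, 0.0683]
tcp_rot: [[-0.951, 0.31, 0.001], [0.31, 0.951, 0.0], [-0.001, 0.0, -1.0]]
force: [-2.2, 2.9, 5.2]
opening: 0.18
```

Emit:
send_rows(moves=[[[0,0,5,0,0,0,-1],[0,0,5,0,0,0,-1],[0,0,5,0,0,0,-1],[0,0,5,0,0,0,-1],[0,0,5,0,0,0,-1]]])

```text
time_s: 24.95
position: [0.6766, 0.118, 0.0683]
tcp_rot: [[-0.731, 0.682, 0.001], [0.682, 0.731, 0.0], [-0.001, 0.001, -1.0]]
force: [-1.5, 1.9, 4.5]
opening: 0.181
```

```bash
python3 r.py
```

```text
t 24.95 pos [0.6766 0.118  0.0683] phi 136.96 tilt [-0.0006  0.0006] j6 -46.4 F [-1.5  1.9  4.5] M [0.39  0.167 0.384] tau6 -0.151 open 0.1811
```

Emit:
send_rows(moves=[[[0,0,5,0,0,0,-1],[0,0,5,0,0,0,-1],[0,0,5,0,0,0,-1],[0,0,5,0,0,0,-1],[0,0,5,0,0,0,-1]]])

```text
time_s: 25.45
position: [0.6766, 0.1179, 0.0683]
tcp_rot: [[-0.374, 0.927, 0.001], [0.927, 0.374, -0.0], [-0.0, 0.001, -1.0]]
force: [-1.3, 3.2, 5.7]
opening: 0.18
```

Emit:
send_rows(moves=[[[0,0,5,0,0,0,-1],[0,0,5,0,0,0,-1],[0,0,5,0,0,0,-1],[0,0,5,0,0,0,-1],[0,0,5,0,0,0,-1]]])

```text
time_s: 25.95
position: [0.6766, 0.1178, 0.0683]
tcp_rot: [[0.053, 0.999, 0.001], [0.999, -0.053, -0.0], [-0.0, 0.001, -1.0]]
force: [-1.6, 1.5, 5.5]
opening: 0.181
```

Emit:
send_rows(moves=[[[0,0,5,0,0,0,-1],[0,0,5,0,0,0,-1],[0,0,5,0,0,0,-1],[0,0,5,0,0,0,-1],[0,0,5,0,0,0,-1]]])

```text
time_s: 26.45
position: [0.6765, 0.1178, 0.0684]
tcp_rot: [[0.47, 0.883, 0.001], [0.883, -0.47, -0.0], [-0.0, 0.001, -1.0]]
force: [-0.8, 1.9, 4.7]
opening: 0.182
```

```bash
python3 r.py
```

```text
t 26.45 pos [0.6765 0.1178 0.0684] phi 61.97 tilt [-0.      0.0006] j6 28.6 F [-0.8  1.9  4.7] M [0.329 0.319 0.387] tau6 -0.123 open 0.1822
```

Emit:
send_rows(moves=[[[0,0,5,0,0,0,-1],[0,0,5,0,0,0,-1],[0,0,5,0,0,0,-1],[0,0,5,0,0,0,-1],[0,0,5,0,0,0,-1]]])

```text
time_s: 26.95
position: [0.6764, 0.1177, 0.0683]
tcp_rot: [[0.799, 0.601, 0.0], [0.601, -0.799, -0.0], [-0.0, 0.001, -1.0]]
force: [-2.7, 1.9, 6.1]
opening: 0.181
```

```bash
python3 r.py
```

```text
t 26.95 pos [0.6764 0.1177 0.0683] phi 36.97 tilt [-0.      0.0005] j6 53.6 F [-2.7  1.9  6.1] M [0.32  0.347 0.441] tau6 -0.115 open 0.1814
```

Emit:
send_rows(moves=[[[0,0,5.5,0,0,0,-1],[0,0,5.5,0,0,0,-1],[0,0,5.5,0,0,0,-1],[0,0,5.5,0,0,0,-1],[0,0,4.4,0,0,0,-1]]])

```text
time_s: 27.45
position: [0.6763, 0.1177, 0.0683]
tcp_rot: [[0.983, 0.184, 0.0], [0.184, -0.983, -0.0], [-0.0, 0.0, -1.0]]
force: [-1.5, 0.2, 6.2]
opening: 0.183
```

```bash
python3 r.py
```

```text
t 27.45 pos [0.6763 0.1177 0.0683] phi 10.58 tilt [-0.      0.0004] j6 80.0 F [-1.5  0.2  6.2] M [0.383 0.381 0.473] tau6 0.019 open 0.1827
```

Emit:
send_rows(moves=[[[0,0,0,0,0,0,0],[0,0,0,0,0,0,0],[0,0,0,0,0,0,0],[0,0,0,0,0,-2,0],[0,0,0,0,0,-3,0]]])

```text
time_s: 27.95
position: [0.6745, 0.1171, 0.1152]
tcp_rot: [[0.983, 0.185, -0.006], [0.185, -0.983, -0.0], [-0.006, -0.001, -1.0]]
force: [0.1, 0.0, 0.2]
opening: 0.481
```

Emit:
send_rows(moves=[[[0,0,-8.5,0,0,-2,0],[0,0,-8.5,0,0,-1,0],[0,0,-8.5,0,0,0,0],[0,0,-8.5,0,0,0,0],[0,0,-8.5,0,0,0,0]]])

```text
time_s: 28.45
position: [0.6765, 0.1172, 0.1473]
tcp_rot: [[0.595, 0.804, 0.0], [0.804, -0.595, -0.0], [-0.0, 0.0, -1.0]]
force: [0.5, 0.3, -0.1]
opening: 0.498
```

Emit:
send_rows(moves=[[[0,0,-8.5,0,0,0,0],[0,0,-8.5,0,0,0,0],[0,0,-8.5,0,0,0,0],[0,0,-8.5,0,0,0,0],[0,0,-8.5,0,0,0,0]]])

```text
time_s: 28.95
position: [0.6764, 0.1172, 0.1471]
tcp_rot: [[-0.105, 0.995, -0.0], [0.995, 0.105, -0.0], [-0.0, -0.0, -1.0]]
force: [-0.1, 0.1, -0.5]
opening: 0.501
```

Emit:
send_rows(moves=[[[0,0,-8.5,0,0,0,0],[0,0,-8.5,0,0,0,0],[0,0,-8.5,0,0,0,0],[0,0,-8.5,0,0,0,0],[0,0,-8.5,0,0,0,0]]])

```text
time_s: 29.45
position: [0.6764, 0.1172, 0.1471]
tcp_rot: [[-0.749, 0.662, -0.0], [0.662, 0.749, -0.0], [-0.0, -0.0, -1.0]]
force: [0.4, 0.6, -0.3]
opening: 0.502
```

Emit:
send_rows(moves=[[[0,0,-8.5,0,0,0,0],[0,0,-8.5,0,0,0,0],[0,0,-8.5,0,0,0,0],[0,0,-8.5,0,0,0,0],[0,0,-8.5,0,0,0,0]]])

```text
time_s: 29.95
position: [0.6764, 0.1171, 0.1471]
tcp_rot: [[-1.0, -0.018, -0.0], [-0.018, 1.0, -0.0], [0.0, -0.0, -1.0]]
force: [0.4, 0.3, -0.7]
opening: 0.5
```

Emit:
send_rows(moves=[[[0,0,-8.5,0,0,0,0],[0,0,-8.5,0,0,0,0],[0,0,-8.5,0,0,0,0],[0,0,-7.9,0,0,0,0],[0,0,0,0,0,0,0]]])

```text
time_s: 30.45
position: [0.6764, 0.1172, 0.1471]
tcp_rot: [[-0.829, -0.56, -0.0], [-0.56, 0.829, -0.0], [0.0, -0.0, -1.0]]
force: [0.3, -0.2, 0.4]
opening: 0.496
```

```bash
python3 look.py w6 nipple1; cat > rect.py <<'E'
from h import *
import sys
D=np.load(sys.argv[1]+'.npz')
ts=[]
for X in ([.6764,.118,.0911],[.6524,.0003,.0911]):
    src=[];dst=[]
    for dx,dy in((-.02,-.02),(.02,-.02),(.02,.02),(-.02,.02)):
        src.append(proj(D,[X[0]+dx,X[1]+dy,X[2]]));dst.append((160+dx*8000,160-dy*8000))
    H=cv2.getPerspectiveTransform(np.float32(src),np.float32(dst))
    ts.append(cv2.warpPerspective(D['im'],H,(320,320),flags=cv2.INTER_CUBIC))
cv2.imwrite(f'pics/{sys.argv[1]}r.png',np.hstack(ts))
E
python3 rect.py w6; python3 -c "
from h import *
print(delta([.6524,.0003,.067]))"
```

```text
t 30.45 pos [0.6764 0.1172 0.1471] phi -145.96 tilt [ 0.0004 -0.0002] j6 -123.5 F [ 0.3 -0.2  0.4] M [ 0.128 -0.123  0.047] tau6 -0.516 open 0.4964
nipple1 [([0.6747, 0.1149, 0.0801], 0.65, array([253., 201.])), ([0.5814, 0.1882, 0.075], 0.61, array([389., 157.]))]
[ 8.51 -8.38  8.02]
```

View pics/w6r.png

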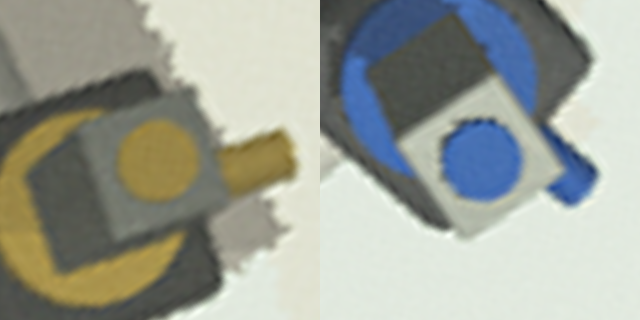

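Emit:
send_rows(moves=[[[0,0,0,2.1,-2.1,0,0],[0,0,0,2.1,-2.1,0,0],[0,0,0,2.1,-2.1,0,0],[0,0,0,2.2,-2.1,1,0],[0,0,0,0,0,1.5,0]]])

```text
time_s: 31.05
position: [0.6535, -0.0037, 0.1233]
tcp_rot: [[-0.832, -0.555, 0.002], [-0.555, 0.832, -0.002], [-0.001, -0.003, -1.0]]
force: [0.4, 0.5, 0.8]
opening: 0.499
```

Emit:
send_rows(moves=[[[0,0,0,0,0,1,0],[0,0,0,0,0,1,0],[0,0,0,0,0,0,0],[0,0,0,0,0,0,0],[0,0,0,0,0,0,0]]])

```text
time_s: 31.55
position: [0.6536, 0.0011, 0.103]
tcp_rot: [[-0.828, -0.561, 0.001], [-0.561, 0.828, -0.0], [-0.001, -0.001, -1.0]]
force: [-0.8, 0.2, -1.2]
opening: 0.501
```

```bash
python3 r.py;python3 -c "
from h import *
print(delta([.6524,.0003,.067]))"
```

```text
t 31.55 pos [0.6536 0.0011 0.103 ] phi -145.89 tilt [-0.0009 -0.0008] j6 -133.8 F [-0.8  0.2 -1.2] M [ 0.149 -0.123 -0.001] tau6 0.002 open 0.5006
[ 0.15 -0.    3.6 ]
```

Emit:
send_rows(moves=[[[0,0,0,0.1,0,1,0],[0,0,0,0,0,1.5,0],[0,0,0,0,0,1,0],[0,0,0,0,0,0,0],[0,0,0,0,0,0,-1]]])

```text
time_s: 32.05
position: [0.6518, -0.0002, 0.0667]
tcp_rot: [[-0.829, -0.56, -0.001], [-0.56, 0.829, 0.0], [0.001, 0.001, -1.0]]
force: [0.1, -0.3, 0.6]
opening: 0.466
```

```bash
python3 r.py
```

```text
t 32.05 pos [ 6.518e-01 -2.000e-04  6.670e-02] phi -145.96 tilt [0.001 0.001] j6 -133.9 F [ 0.1 -0.3  0.6] M [ 0.096 -0.118 -0.024] tau6 0.001 open 0.4662
```

Emit:
send_rows(moves=[[[0,0,0,0,0,0,-1],[0,0,0,0,0,0,-1],[0,0,0,0,0,0,-1],[0,0,0,0,0,0,-1],[0,0,0,0,0,0,-1]]])

```text
time_s: 32.55
position: [0.6523, -0.0001, 0.068]
tcp_rot: [[-0.829, -0.56, 0.001], [-0.56, 0.829, 0.0], [-0.001, -0.0, -1.0]]
force: [-0.6, 0.4, 2.5]
opening: 0.181
```

Emit:
send_rows(moves=[[[0,0,0,0,0,0,-1],[0,0,0,0,0,0,-1],[0,0,0,0,0,0,-1],[0,0,0,0,0,0,-1],[0,0,0,0,0,0,-1]]])

```text
time_s: 33.05
position: [0.6524, -0.0001, 0.068]
tcp_rot: [[-0.829, -0.56, 0.001], [-0.56, 0.829, 0.0], [-0.001, -0.0, -1.0]]
force: [-0.1, 1.8, 5.6]
opening: 0.184
```

```bash
python3 r.py
```

```text
t 33.05 pos [ 6.524e-01 -1.000e-04  6.800e-02] phi -145.95 tilt [-0.0005 -0.0003] j6 -133.9 F [-0.1  1.8  5.6] M [0.301 0.072 0.015] tau6 0.004 open 0.1835
```

Emit:
send_rows(moves=[[[0,0,1,0,0,0,-1],[0,0,1,0,0,0,-1],[0,0,1,0,0,0,-1],[0,0,1,0,0,0,-1],[0,0,1,0,0,0,-1]]])

```text
time_s: 33.55
position: [0.6523, -0.0, 0.068]
tcp_rot: [[-0.874, -0.485, 0.0], [-0.485, 0.874, 0.0], [-0.0, -0.0, -1.0]]
force: [-1.1, 1.2, 5.8]
opening: 0.183
```

```bash
python3 r.py
```

```text
t 33.55 pos [ 0.6523 -0.      0.068 ] phi -150.99 tilt [-0.0005 -0.0001] j6 -128.8 F [-1.1  1.2  5.8] M [0.373 0.048 0.038] tau6 -0.082 open 0.1828
```

Emit:
send_rows(moves=[[[0,0,1,0,0,0,-1],[0,0,1,0,0,0,-1],[0,0,1,0,0,0,-1],[0,0,1,0,0,0,-1],[0,0,1,0,0,0,-1]]])

```text
time_s: 34.05
position: [0.6523, -0.0, 0.068]
tcp_rot: [[-0.913, -0.407, 0.0], [-0.407, 0.913, 0.0], [-0.0, -0.0, -1.0]]
force: [-0.3, 0.6, 5.6]
opening: 0.178
```

```bash
python3 r.py
```

```text
t 34.05 pos [ 0.6523 -0.      0.068 ] phi -155.99 tilt [-0.0005 -0.    ] j6 -123.8 F [-0.3  0.6  5.6] M [ 0.365 -0.054  0.074] tau6 -0.082 open 0.1775
```

Emit:
send_rows(moves=[[[0,0,1,0,0,0,-1],[0,0,1,0,0,0,-1],[0,0,1,0,0,0,-1],[0,0,1,0,0,0,-1],[0,0,1,0,0,0,-1]]])

```text
time_s: 34.55
position: [0.6523, 0.0001, 0.068]
tcp_rot: [[-0.945, -0.326, 0.0], [-0.326, 0.945, 0.0], [-0.0, 0.0, -1.0]]
force: [-1.4, 1.1, 6.0]
opening: 0.178
```

```bash
python3 r.py
```

```text
t 34.55 pos [6.523e-01 1.000e-04 6.800e-02] phi -160.98 tilt [-0.0004  0.0001] j6 -118.8 F [-1.4  1.1  6. ] M [0.356 0.001 0.019] tau6 -0.082 open 0.1777
```

Emit:
send_rows(moves=[[[0,0,1,0,0,0,-1],[0,0,1,0,0,0,-1],[0,0,1,0,0,0,-1],[0,0,1,0,0,0,-1],[0,0,1,0,0,0,-1]]])

```text
time_s: 35.05
position: [0.6523, 0.0001, 0.068]
tcp_rot: [[-0.97, -0.242, 0.0], [-0.242, 0.97, 0.0], [-0.0, 0.0, -1.0]]
force: [-0.9, 1.5, 5.6]
opening: 0.18
```

```bash
python3 r.py
```

```text
t 35.05 pos [6.523e-01 1.000e-04 6.800e-02] phi -165.98 tilt [-0.0005  0.0002] j6 -113.8 F [-0.9  1.5  5.6] M [ 0.414 -0.01   0.036] tau6 -0.082 open 0.1795
```

Emit:
send_rows(moves=[[[0,0,1,0,0,0,-1],[0,0,1,0,0,0,-1],[0,0,1,0,0,0,-1],[0,0,1,0,0,0,-1],[0,0,1,0,0,0,-1]]])

```text
time_s: 35.55
position: [0.6523, 0.0002, 0.068]
tcp_rot: [[-0.988, -0.157, 0.0], [-0.157, 0.988, 0.0], [-0.0, 0.0, -1.0]]
force: [0.1, 1.4, 5.0]
opening: 0.183
```

```bash
python3 r.py
```

```text
t 35.55 pos [6.523e-01 2.000e-04 6.800e-02] phi -170.98 tilt [-0.0004  0.0004] j6 -108.8 F [0.1 1.4 5. ] M [0.444 0.    0.086] tau6 -0.082 open 0.183
```

Emit:
send_rows(moves=[[[0,0,1,0,0,0,-1],[0,0,1,0,0,0,-1],[0,0,1,0,0,0,-1],[0,0,1,0,0,0,-1],[0,0,1,0,0,0,-1]]])

```text
time_s: 36.05
position: [0.6522, 0.0002, 0.068]
tcp_rot: [[-0.998, -0.07, 0.0], [-0.07, 0.998, 0.0], [-0.0, 0.0, -1.0]]
force: [-1.7, 2.9, 5.3]
opening: 0.181
```

```bash
python3 r.py
```

```text
t 36.05 pos [6.522e-01 2.000e-04 6.800e-02] phi -175.98 tilt [-0.0004  0.0005] j6 -103.8 F [-1.7  2.9  5.3] M [0.389 0.014 0.049] tau6 -0.082 open 0.1811
```

Emit:
send_rows(moves=[[[0,0,1,0,0,0,-1],[0,0,1,0,0,0,-1],[0,0,1,0,0,0,-1],[0,0,1,0,0,0,-1],[0,0,1,0,0,0,-1]]])

```text
time_s: 36.55
position: [0.6523, 0.0003, 0.068]
tcp_rot: [[-1.0, 0.017, 0.0], [0.017, 1.0, 0.001], [-0.0, 0.001, -1.0]]
force: [-1.5, 2.6, 5.2]
opening: 0.185
```

```bash
python3 r.py
```

```text
t 36.55 pos [6.523e-01 3.000e-04 6.800e-02] phi 179.01 tilt [-0.0004  0.0006] j6 -98.8 F [-1.5  2.6  5.2] M [0.457 0.067 0.056] tau6 -0.082 open 0.1849
```

Emit:
send_rows(moves=[[[0,0,1,0,0,0,-1],[0,0,1,0,0,0,-1],[0,0,1,0,0,0,-1],[0,0,1,0,0,0,-1],[0,0,1,0,0,0,-1]]])

```text
time_s: 37.05
position: [0.6522, 0.0003, 0.068]
tcp_rot: [[-0.995, 0.104, 0.0], [0.104, 0.995, 0.001], [-0.0, 0.001, -1.0]]
force: [-0.7, 1.9, 5.1]
opening: 0.184
```

```bash
python3 r.py
```

```text
t 37.05 pos [6.522e-01 3.000e-04 6.800e-02] phi 174.01 tilt [-0.0002  0.0007] j6 -93.8 F [-0.7  1.9  5.1] M [ 0.411 -0.006  0.04 ] tau6 -0.082 open 0.1844
```

Emit:
send_rows(moves=[[[0,0,1,0,0,0,-1],[0,0,1,0,0,0,-1],[0,0,1,0,0,0,-1],[0,0,1,0,0,0,-1],[0,0,1,0,0,0,-1]]])

```text
time_s: 37.55
position: [0.6523, 0.0004, 0.068]
tcp_rot: [[-0.982, 0.191, 0.0], [0.191, 0.982, 0.001], [-0.0, 0.001, -1.0]]
force: [-0.7, 2.9, 6.3]
opening: 0.182
```

```bash
python3 r.py
```

```text
t 37.55 pos [6.523e-01 4.000e-04 6.800e-02] phi 169.01 tilt [-0.0002  0.0008] j6 -88.8 F [-0.7  2.9  6.3] M [0.454 0.008 0.041] tau6 -0.082 open 0.1825
```

Emit:
send_rows(moves=[[[0,0,1,0,0,0,-1],[0,0,1,0,0,0,-1],[0,0,1,0,0,0,-1],[0,0,1,0,0,0,-1],[0,0,1,0,0,0,-1]]])

```text
time_s: 38.05
position: [0.6523, 0.0004, 0.068]
tcp_rot: [[-0.961, 0.275, 0.0], [0.275, 0.961, 0.001], [-0.0, 0.001, -1.0]]
force: [-1.0, 2.1, 5.1]
opening: 0.184
```

```bash
python3 r.py
```

```text
t 38.05 pos [6.523e-01 4.000e-04 6.800e-02] phi 164.01 tilt [-0.0002  0.0009] j6 -83.8 F [-1.   2.1  5.1] M [ 0.457 -0.     0.02 ] tau6 -0.082 open 0.1836
```

Emit:
send_rows(moves=[[[0,0,1,0,0,0,-1],[0,0,1,0,0,0,-1],[0,0,1,0,0,0,-1],[0,0,1,0,0,0,-1],[0,0,1,0,0,0,-1]]])

```text
time_s: 38.55
position: [0.6523, 0.0005, 0.068]
tcp_rot: [[-0.934, 0.358, 0.0], [0.358, 0.934, 0.001], [-0.0, 0.001, -1.0]]
force: [-1.5, 2.1, 5.1]
opening: 0.188
```

```bash
python3 r.py
```

```text
t 38.55 pos [6.523e-01 5.000e-04 6.800e-02] phi 159.01 tilt [-0.0001  0.001 ] j6 -78.8 F [-1.5  2.1  5.1] M [0.553 0.004 0.043] tau6 -0.082 open 0.1877
```

Emit:
send_rows(moves=[[[0,0,1,0,0,0,-1],[0,0,1,0,0,0,-1],[0,0,1,0,0,0,-1],[0,0,1,0,0,0,-1],[0,0,1,0,0,0,-1]]])

```text
time_s: 39.05
position: [0.6523, 0.0005, 0.068]
tcp_rot: [[-0.899, 0.438, 0.0], [0.438, 0.899, 0.001], [-0.0, 0.001, -1.0]]
force: [-0.5, 3.1, 5.3]
opening: 0.184
```

```bash
python3 r.py
```

```text
t 39.05 pos [6.523e-01 5.000e-04 6.800e-02] phi 154.01 tilt [-0.      0.0011] j6 -73.8 F [-0.5  3.1  5.3] M [0.515 0.012 0.023] tau6 -0.082 open 0.1836
```

Sixty degrees in and still slack; going on.

Emit:
send_rows(moves=[[[0,0,1,0,0,0,-1],[0,0,1,0,0,0,-1],[0,0,1,0,0,0,-1],[0,0,1,0,0,0,-1],[0,0,1,0,0,0,-1]]])

```text
time_s: 39.55
position: [0.6524, 0.0006, 0.068]
tcp_rot: [[-0.857, 0.515, 0.001], [0.515, 0.857, 0.001], [0.0, 0.001, -1.0]]
force: [-0.1, 2.9, 4.7]
opening: 0.177
```

```bash
python3 r.py
```

```text
t 39.55 pos [6.524e-01 6.000e-04 6.800e-02] phi 149.01 tilt [0.     0.0012] j6 -68.8 F [-0.1  2.9  4.7] M [ 0.517 -0.006  0.05 ] tau6 -0.082 open 0.1765
```

Emit:
send_rows(moves=[[[0,0,1,0,0,0,-1],[0,0,1,0,0,0,-1],[0,0,1,0,0,0,-1],[0,0,1,0,0,0,-1],[0,0,1,0,0,0,-1]]])

```text
time_s: 40.05
position: [0.6524, 0.0007, 0.068]
tcp_rot: [[-0.809, 0.588, 0.001], [0.588, 0.809, 0.001], [0.0, 0.001, -1.0]]
force: [-0.4, 3.2, 4.7]
opening: 0.185
```

```bash
python3 r.py
```

```text
t 40.05 pos [0.6524 0.0007 0.068 ] phi 144.01 tilt [0.0001 0.0013] j6 -63.8 F [-0.4  3.2  4.7] M [ 0.503 -0.005  0.018] tau6 -0.082 open 0.1855
```

Emit:
send_rows(moves=[[[0,0,1,0,0,0,-1],[0,0,1,0,0,0,-1],[0,0,1,0,0,0,-1],[0,0,1,0,0,0,-1],[0,0,1,0,0,0,-1]]])

```text
time_s: 40.55
position: [0.6525, 0.0007, 0.068]
tcp_rot: [[-0.755, 0.656, 0.001], [0.656, 0.755, 0.001], [0.0, 0.001, -1.0]]
force: [-0.4, 2.4, 5.3]
opening: 0.181
```

```bash
python3 r.py
```

```text
t 40.55 pos [0.6525 0.0007 0.068 ] phi 139.0 tilt [0.0001 0.0014] j6 -58.8 F [-0.4  2.4  5.3] M [ 0.52  -0.006  0.035] tau6 -0.082 open 0.1806
```

Emit:
send_rows(moves=[[[0,0,1,0,0,0,-1],[0,0,1,0,0,0,-1],[0,0,1,0,0,0,-1],[0,0,1,0,0,0,-1],[0,0,1,0,0,0,-1]]])

```text
time_s: 41.05
position: [0.6525, 0.0007, 0.068]
tcp_rot: [[-0.695, 0.719, 0.001], [0.719, 0.695, 0.001], [0.0, 0.001, -1.0]]
force: [-1.0, 2.9, 4.7]
opening: 0.18
```

```bash
python3 r.py
```

```text
t 41.05 pos [0.6525 0.0007 0.068 ] phi 134.04 tilt [0.0001 0.0015] j6 -53.9 F [-1.   2.9  4.7] M [ 0.606 -0.061  0.176] tau6 0.079 open 0.1804
```

Emit:
send_rows(moves=[[[0,0,0.4,0,0,0,-1],[0,0,0.4,0,0,0,-1],[0,0,0.4,0,0,0,-1],[0,0,0.4,0,0,0,-1],[0,0,0.4,0,0,0,-1]]])

```text
time_s: 41.55
position: [0.6526, 0.0008, 0.068]
tcp_rot: [[-0.67, 0.742, 0.001], [0.742, 0.67, 0.001], [0.0, 0.001, -1.0]]
force: [0.3, 3.5, 5.4]
opening: 0.176
```

```bash
python3 r.py
```

```text
t 41.55 pos [0.6526 0.0008 0.068 ] phi 132.1 tilt [0.0001 0.0015] j6 -51.9 F [0.3 3.5 5.4] M [ 0.568 -0.028  0.333] tau6 0.255 open 0.1758
```

Emit:
send_rows(moves=[[[0,0,0.4,0,0,0,-1],[0,0,0.4,0,0,0,-1],[0,0,0.4,0,0,0,-1],[0,0,0.4,0,0,0,-1],[0,0,0.4,0,0,0,-1]]])

```text
time_s: 42.05
position: [0.6527, 0.0008, 0.068]
tcp_rot: [[-0.644, 0.765, 0.001], [0.765, 0.644, 0.001], [-0.0, 0.002, -1.0]]
force: [-0.1, 4.5, 5.6]
opening: 0.178
```

```bash
python3 r.py
```

```text
t 42.05 pos [0.6527 0.0008 0.068 ] phi 130.12 tilt [-0.0001  0.0015] j6 -49.9 F [-0.1  4.5  5.6] M [ 0.659 -0.087  0.396] tau6 0.338 open 0.1785
```

Emit:
send_rows(moves=[[[0,0,0.4,0,0,0,-1],[0,0,0.4,0,0,0,-1],[0,0,0.4,0,0,0,-1],[0,0,0.4,0,0,0,-1],[0,0,0.4,0,0,0,-1]]])

```text
time_s: 42.55
position: [0.6527, 0.0008, 0.068]
tcp_rot: [[-0.617, 0.787, 0.001], [0.787, 0.617, 0.001], [-0.0, 0.002, -1.0]]
force: [0.6, 4.4, 5.8]
opening: 0.183
```

```bash
python3 r.py
```

```text
t 42.55 pos [0.6527 0.0008 0.068 ] phi 128.12 tilt [-0.      0.0016] j6 -47.9 F [0.6 4.4 5.8] M [ 0.681 -0.13   0.359] tau6 0.339 open 0.183
```

Emit:
send_rows(moves=[[[0,0,5,0,0,0,-1],[0,0,5,0,0,0,-1],[0,0,5,0,0,0,-1],[0,0,5,0,0,0,-1],[0,0,5,0,0,0,-1]]])

```text
time_s: 43.05
position: [0.653, 0.0009, 0.0681]
tcp_rot: [[-0.224, 0.975, 0.002], [0.975, 0.224, 0.001], [0.001, 0.002, -1.0]]
force: [0.6, 4.4, 4.5]
opening: 0.182
```

Emit:
send_rows(moves=[[[0,0,5,0,0,0,-1],[0,0,5,0,0,0,-1],[0,0,5,0,0,0,-1],[0,0,5,0,0,0,-1],[0,0,5,0,0,0,-1]]])

```text
time_s: 43.55
position: [0.6533, 0.0008, 0.068]
tcp_rot: [[0.209, 0.978, 0.003], [0.978, -0.209, 0.001], [0.001, 0.002, -1.0]]
force: [1.8, 3.5, 4.4]
opening: 0.183
```

Emit:
send_rows(moves=[[[0,0,5,0,0,0,-1],[0,0,5,0,0,0,-1],[0,0,5,0,0,0,-1],[0,0,5,0,0,0,-1],[0,0,5,0,0,0,-1]]])

```text
time_s: 44.05
position: [0.6535, 0.0006, 0.068]
tcp_rot: [[0.603, 0.798, 0.003], [0.798, -0.603, 0.001], [0.002, 0.002, -1.0]]
force: [1.8, 3.4, 2.9]
opening: 0.181
```

```bash
python3 r.py
```

```text
t 44.05 pos [6.535e-01 6.000e-04 6.800e-02] phi 52.93 tilt [0.0023 0.0021] j6 27.3 F [1.8 3.4 2.9] M [ 0.582 -0.221  0.421] tau6 -0.143 open 0.1813
```

Emit:
send_rows(moves=[[[0,0,4,0,0,0,-1],[0,0,4,0,0,0,-1],[0,0,3,0,0,0,-1],[0,0,1,0,0,0,-1],[0,0,0.3,0,0,0,-1]]])

```text
time_s: 44.55
position: [0.6535, 0.0005, 0.068]
tcp_rot: [[0.757, 0.653, 0.003], [0.653, -0.757, 0.001], [0.003, 0.002, -1.0]]
force: [3.4, 4.4, 3.5]
opening: 0.179
```

```bash
python3 r.py
```

```text
t 44.55 pos [6.535e-01 5.000e-04 6.800e-02] phi 40.8 tilt [0.0028 0.0016] j6 39.4 F [3.4 4.4 3.5] M [ 0.876 -0.448  0.467] tau6 0.423 open 0.1791
```

Emit:
send_rows(moves=[[[0,0,0,0,0,0,0],[0,0,0,0,0,0,0],[0,0,0,0,0,0,0],[0,0,0,0,0,-2,0],[0,0,0,0,0,-3,0]]])

```text
time_s: 45.05
position: [0.6495, -0.0005, 0.1151]
tcp_rot: [[0.758, 0.652, -0.007], [0.652, -0.758, 0.001], [-0.005, -0.005, -1.0]]
force: [0.5, 0.4, 0.0]
opening: 0.48
```

Emit:
send_rows(moves=[[[0,0,0,-2,0,-3,0],[0,0,0,-3,0,-2,0],[0,0,0,-3,0,0,0],[0,0,0,-2,0,0,0],[0,0,0,0,0,0,0]]])

```text
time_s: 45.55
position: [0.5736, -0.067, 0.1672]
tcp_rot: [[0.759, 0.651, -0.004], [0.651, -0.759, 0.0], [-0.003, -0.002, -1.0]]
force: [0.9, 0.9, -0.9]
opening: 0.506
```

```bash
python3 look.py w7 nipple1; python3 rect.py w7
python3 - <<'E'
import cv2,numpy as np
a=cv2.imread('pics/w7.png');b=cv2.imread('pics/w7r.png')
c=np.zeros((384+200,640,3),np.uint8);c[:384,:512]=a;c[384:,:400]=cv2.resize(b,(400,200));cv2.imwrite('pics/w7c.png',c)
E
```

```text
t 45.55 pos [ 0.5736 -0.067   0.1672] phi 40.59 tilt [-0.0027 -0.0023] j6 31.7 F [ 0.9  0.9 -0.9] M [-0.035 -0.029 -0.009] tau6 -0.104 open 0.506
nipple1 [([0.6482, 0.0014, 0.0914], 0.98, array([250.,  76.]))]
```

View pics/w7c.png

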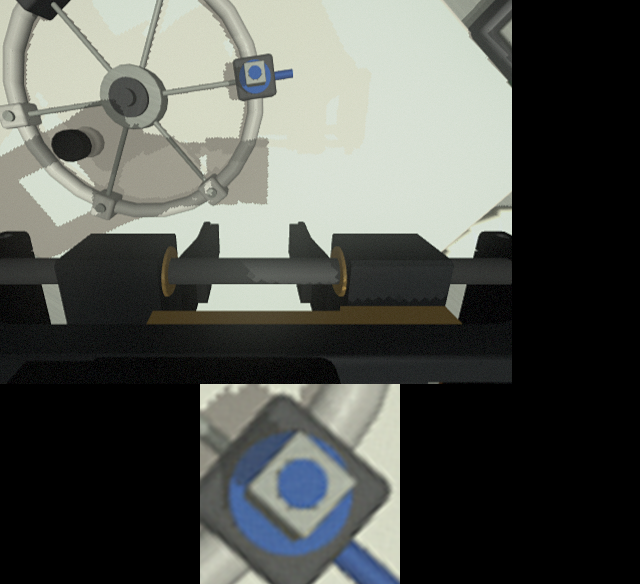

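```bash
python3 -c "
from h import *
st(); print(bot.hand_in())"
```

```text
t 45.65 pos [ 0.5763 -0.0659  0.1674] phi 40.67 tilt [-0.0001 -0.0003] j6 31.8 F [ 0.6  0.2 -0.8] M [ 0.012 -0.022 -0.009] tau6 -0.007 open 0.5027
the job is handed in; nothing more can be done
None
```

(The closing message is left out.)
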